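# Snap the cap onto the sample jar

## Robot

A 7-joint arm with a two-finger parallel gripper is mounted at the origin on a cart in front of the work surface, level with it; the furniture and walls round the work are solid. World frame = base frame: x ahead of the robot, y to its left, z up, the work surface at z = 0. Lengths are in m, angles in rad, forces in N, time in s.
With the tool pointing down it reaches from about 0.4 to 0.875 m from the base axis. Payload 19.3 kg.
Tool frame: the origin (TCP) lies on the centre line of the jaws, within the pads' length; the fingertips stand 8 mm ahead of it and the grasp point (between the pads) lies 11 mm behind it (bot.tip_extent is the distance from the TCP to the fingertips, in m); x points along the fingers, y is the direction in which the jaws open and shut, and the axes are right-handed (so a half turn about x gives the same grasp; the last joint's range is limited). The gripper opens to 85 mm and grips with 20 to 120 N. Pads are 22 mm wide; open, the fingers measure 114 mm over their backs; the gripper's body (76 mm by 85 mm) begins 54 mm behind the grasp point. The pads swing forward as they close: fully open they stand 13 mm farther back than shut.
Start: joints at [-0.07, 0.521, -0.036, 1.599, 0.021, 1.021, -0.113], TCP at [0.625, -0, 0.239] pointing down, gripper open.
Joint ranges: [-2.91, 2.91], [-0.3, 2.13], [-1.5, 1.42], [0.17, 2.43], [-1.26, 4.41], [0.16, 1.93], [-2.52, 2.52]. Speed limits (rad/s): [1.89, 1.89, 2.39, 2.39, 3.01, 3.01, 3.01].

## Interface

Orientations are given as [roll, pitch, yaw] about the fixed x, y, z axes, in that order (R = Rz(yaw) Ry(pitch) Rx(roll)).
In Python, from workcell import sensors, imaging, order, bot gives the robot as it stands.
- The arm moves only by the tool arm_command, never from a script. Its argument "commands" is a list of rows, each an object of numbers: "dx", "dy", "dz": the shift along the tool's x, y, z in cm; "twist": the turn about the tool's x in rad. A call has 1 to 12 rows; each row is the pose to reach, as a shift and turn from the pose measured when the call began, along the tool's axes at that moment; what a row does not reach only later rows make up. A row lasts 1/12 s, in which the tool goes at most 41.7 mm and 7.16 degrees, less where a joint would pass 70% of its speed; a pose out of reach is approached as far as the arm can. A call with a gripper value outside its range is refused whole. "grip" is the closure, from -1 (fully open) to 1 (shut), set as the call begins (left out, the last holds). The fingers move at their own pace and stop on an object; "squeeze" is the grip in N (left out, the last holds). Time passes only in rows, so rows that repeat a pose let the fingers close. It gives the time, the measured TCP pose, the force and the opening at its end, in the units of the state.
- sensors.observe(): the state, without advancing time (a new reading comes with each control period).
- imaging.grab_frame(name): name is "scene" or "side" or "wrist"; returns the picture (400x640x3 uint8, red, green, blue); there is no depth.
- imaging.camera_info(name): a dict with "fx", "fy", "cx", "cy" (pixels), "origin" and "attitude" of the camera in the world. Camera axes: x right, y down, z forward; pixel columns grow to the right and rows downward; lengths in m; the calibration is good to about 2 mm. The wrist camera is an equidistant fisheye: a pixel r from the principal point sees the ray r / f radians off the axis. A picture is of the moment at which its call begins: read the wrist's pose just before it. camera_info takes no time and is no camera call; for the wrist camera it gives the pose at the moment of the call.
- order.job_done(): hands the job in, once; it reports no verdict.
The state is a dict: "clock": time; "qpos": joint angles; "qd": joint speeds; "joint_efforts": joint torques, N m; "position": TCP position; "tool_rot": TCP orientation; "force": force on the tool from outside, world axes, zero at the start; "moment": the same for the moment, N m; "grip_width": finger opening in m.
Only numpy, scipy, OpenCV 4.12 (cv2) and the standard library are available. Lean on these libraries where they do the work, as an engineer would, in place of code of your own. Each camera call takes 0.05 s, during which the arm holds its last target.

## Task

First slide the open sample jar along the worktop, without lifting it or tipping it over, until it sits fully home in the V-shaped stop. Then fetch the tall snap cap (not the wide flat lid) and press it straight down onto the jar's neck until it clicks and its rim sits flush on the shoulder. Keep pressing down after the click and finish like that, still holding the cap pressed down on the jar in the stop, and leave the flat lid, the dish and the timer where they are.

Things in the scene. Friction and masses are not known exactly. Their poses are not given: they have to be found in the camera images.
- jar_centre (a point): Loose open white jar, 0.2 to 0.4 kg, upright: round body 64 mm in diameter and 40 mm high with a bevelled top edge, then a neck 34 mm in diameter, its top (bevelled) 60 mm above the underside. A sprung bead 40 mm across runs round the neck 52 mm above the underside. The point is on the axis, half-way up the body, 20 mm above the underside. z up along the axis.
- jar_shoulder (a point): Point on the jar's axis at the height of its shoulder (40 mm above the jar's underside), on which the rim of the seated cap rests; the neck stands 20 mm above it.
- cap_centre (a point): Loose white snap cap, 40 g: a ribbed cylinder 50 mm in diameter and 36 mm tall, closed top, standing on its open side. The point is at its centre, 18 mm above its rim (underside). The mouth is about 36 mm wide, 1 mm more than the neck all round, so it must be set on centred; inside it is 22 mm deep. z up along the axis.
- cap_rim (a point): Centre of the cap's open rim (its underside): 18 mm below the cap's centre. Meets jar_shoulder when the cap is seated.
- stop_seat (a point): V-shaped aluminium stop fixed on the worktop, 22 mm high: two bars 68 mm long, 12 mm thick, each 35 degrees off the stop's x axis, and a cross bar behind. It opens to its -x axis (roughly to the robot); the jar is pushed home towards its +x. The point lies on the worktop where the jar's axis stands when the jar touches both bars; the bars end 13 mm to its -x side, 96 mm apart inside.
- cap: The snap cap; origin at the centre of its rim (underside). Pressed onto the neck, it meets the bead with its rim about 16 mm above the shoulder; the resistance rises to some 8 to 15 N, falls off with a click at about 11 to 7 mm, and from there the cap goes freely down onto the shoulder, where it stops hard.
- jar: The jar of jar_centre; origin at the centre of its underside.
- flat_lid_centre (a point): Wide flat white lid of another jar, 66 mm in diameter and 16 mm tall, loose; the point is at its centre. Not to be moved. It and the cap stand on opposite sides of the jar, either way round.
- dish: Closed petri dish, 90 mm in diameter and 14 mm tall, loose, origin under its centre. Not to be moved.
- timer: Bench timer, 66 x 66 x 20 mm, loose, origin under its centre. Not to be moved.
There are look-alikes about, which are no part of the job. Leave any brown or red look-alike of the cap alone.

How it is judged:
By the outcome, as a careful person would: the job done as asked, in the order asked, and still so for the second after the job is handed in, while the arm keeps its last pose, push and grip.
It also fails if it takes over 51 s, if anything falls off the work surface, if the arm or the gripper's body presses on something with over 40 N, if the wrist force passes 120 N, or if a joint passes its speed limit or range.

## Working session

There is one attempt and no reset: what is moved stays moved. The work goes in short steps, Python scripts to look and compute and a tool call to move; the robot and the scene stay as the last step left them, time stands still between calls to the robot, and variables do not carry over. Pictures are saved under pics/ and viewed, and the job is handed in when it is done.

Besides the shell and the picture viewer there is one more tool, called after "Request:" by a JSON object that holds its "name" and its "arguments", one argument or row to a line. arm_command: Moves the arm, as the interface text tells. Its arguments: {"type":"object","properties":{"commands":{"type":"array"},"grip":{"type":"number"},"squeeze":{"type":"number"}},"required":["commands"]}

```bash
ls; mkdir -p pics
python3 - <<'E'
from workcell import sensors, imaging, order, bot
import cv2
print(sensors.observe()); print(bot.tip_extent)
for n in ["scene","side","wrist"]:
    print(n,imaging.camera_info(n))
    cv2.imwrite(f"pics/a_{n}.png",imaging.grab_frame(n)[:,:,::-1])
E
```

```text
pics
{'clock': 0.0, 'qpos': array([-0.07023399,  0.52201274, -0.03627975,  1.59998886,  0.02121875,
        1.02112148, -0.11276744]), 'qd': array([-0.00017656,  0.00123211,  0.00083609, -0.00045706, -0.0014871 ,
        0.00026692,  0.00071702]), 'joint_efforts': array([-4.24098413e-03, -9.27110124e+01,  1.97758444e+00, -3.69928443e+01,
        1.76317629e-02,  8.19846697e-03, -6.58496788e-05]), 'position': array([ 6.24673518e-01, -4.80758173e-05,  2.38733926e-01]), 'tool_rot': array([-1.46415113,  1.56965083, -3.03492275]), 'force': array([0.25210892, 0.57492953, 0.03733511]), 'moment': array([ 0.00649335, -0.0042961 , -0.02152695]), 'grip_width': 0.08574738738484404}
0.008
scene {'fx': 494.1674275238584, 'fy': 494.1674275238584, 'cx': 318.9749828871761, 'cy': 193.58447193627146, 'origin': array([-0.13334409,  0.88622209,  0.59711413]), 'attitude': array([-2.01932277,  0.00484567, -2.5092004 ])}
side {'fx': 458.6701972717231, 'fy': 458.6701972717231, 'cx': 317.9189624376241, 'cy': 197.7868346049209, 'origin': array([ 0.13366148, -0.87809096,  0.65632103]), 'attitude': array([-2.13689293,  0.00472831, -0.40321059])}
wrist {'fx': 309.70691628693146, 'fy': 309.70691628693146, 'cx': 320.8839529331799, 'cy': 200.45870761464178, 'origin': array([0.62432126, 0.08552176, 0.37296991]), 'attitude': array([ 2.80724441e+00,  3.65388880e-04, -1.46367151e-03])}
```

View pics/a_scene.png

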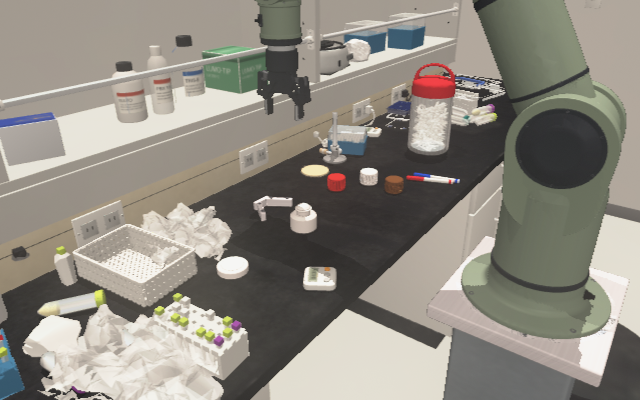

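View pics/a_side.png

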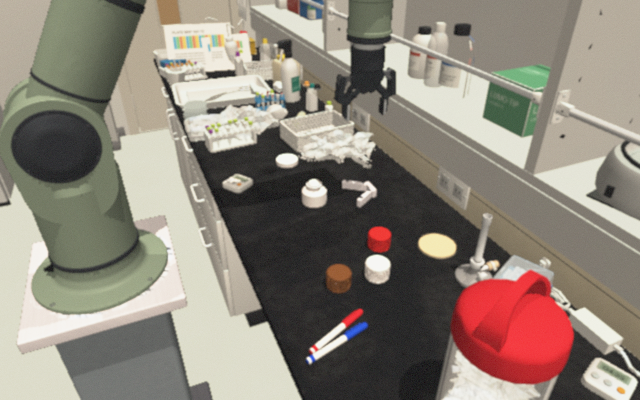

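View pics/a_wrist.png

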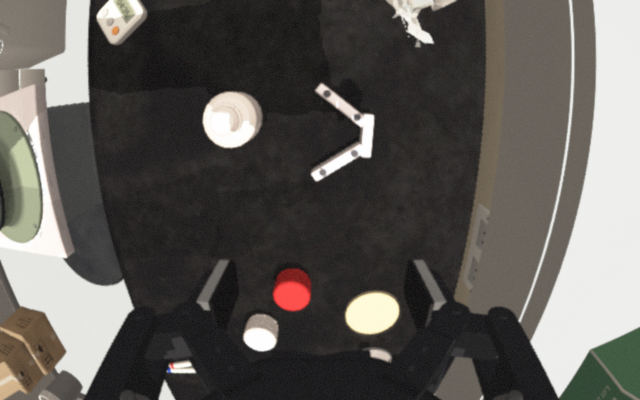

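```bash
cat > h.py <<'E'
import numpy as np, cv2
from scipy.spatial.transform import Rotation as Ro
def Rm(c): return Ro.from_euler('xyz',c['attitude']).as_matrix()
def ray(name,p,c):
    u=(np.atleast_2d(p)-[c['cx'],c['cy']])/[c['fx'],c['fy']]
    if name=='wrist':
        r=np.linalg.norm(u,axis=1,keepdims=True); s=np.where(r>1e-9,np.sin(r)/np.maximum(r,1e-9),1)
        d=np.hstack([u*s,np.cos(r)])
    else: d=np.hstack([u,np.ones((len(u),1))])
    return d@Rm(c).T
def plane(name,p,c,z):
    d=ray(name,p,c); o=c['origin']; return (o+d*((z-o[2])/d[:,2])[:,None])[:,:2]
def proj(name,X,c):
    v=(np.atleast_2d(X)-c['origin'])@Rm(c)
    if name=='wrist':
        n=np.linalg.norm(v[:,:2],axis=1); th=np.arctan2(n,v[:,2]); u=v[:,:2]*(th/np.maximum(n,1e-9))[:,None]
    else: u=v[:,:2]/v[:,2:]
    return u*[c['fx'],c['fy']]+[c['cx'],c['cy']]
def blobs(img,t=110):
    hsv=cv2.cvtColor(img,cv2.COLOR_RGB2HSV)
    m=((hsv[:,:,2]>t)).astype(np.uint8)
    return cv2.findContours(m,cv2.RETR_EXTERNAL,cv2.CHAIN_APPROX_NONE)[0]
E
python3 - <<'E'
from h import *
from workcell import imaging
im=cv2.imread('pics/a_wrist.png')[:,:,::-1].copy(); c=imaging.camera_info('wrist')
for b in blobs(im,100):
    a=cv2.contourArea(b)
    if 200<a<20000:
        x,y,w,h=cv2.boundingRect(b); cc=np.array([[x+w/2,y+h/2]])
        print(int(a),(x,y,w,h),'z0',plane('wrist',cc,c,0.)[0].round(3),'z36',plane('wrist',cc,c,.036)[0].round(3))
crop=cv2.resize(im[60:360,180:420],None,fx=2.5,fy=2.0)
E
python3 - <<'E'
import cv2
im=cv2.imread('pics/a_wrist.png')
cv2.imwrite('pics/b1.png',cv2.resize(im[60:200,190:390],None,fx=4,fy=4,interpolation=2))
cv2.imwrite('pics/b2.png',cv2.resize(im[260:380,200:400],None,fx=4,fy=4,interpolation=2))
E
```

```text
270 (167, 361, 29, 13) z0 [ 0.347 -0.395] z36 [ 0.374 -0.348]
1256 (434, 358, 50, 42) z0 [ 0.909 -0.436] z36 [ 0.882 -0.385]
1019 (243, 314, 35, 38) z0 [ 0.525 -0.274] z36 [ 0.534 -0.24 ]
1844 (345, 291, 55, 44) z0 [ 0.704 -0.229] z36 [ 0.696 -0.199]
1264 (272, 269, 39, 43) z0 [ 0.581 -0.184] z36 [ 0.585 -0.158]
393 (415, 261, 31, 49) z0 [ 0.791 -0.181] z36 [ 0.775 -0.156]
378 (197, 261, 30, 49) z0 [ 0.458 -0.181] z36 [ 0.474 -0.155]
2616 (202, 91, 60, 58) z0 [0.515 0.061] z36 [0.526 0.063]
1838 (311, 83, 64, 99) z0 [0.651 0.043] z36 [0.648 0.047]
1084 (386, 0, 71, 47) z0 [0.747 0.183] z36 [0.735 0.174]
1517 (96, 0, 51, 45) z0 [0.353 0.212] z36 [0.38 0.2 ]
```

View pics/b1.png

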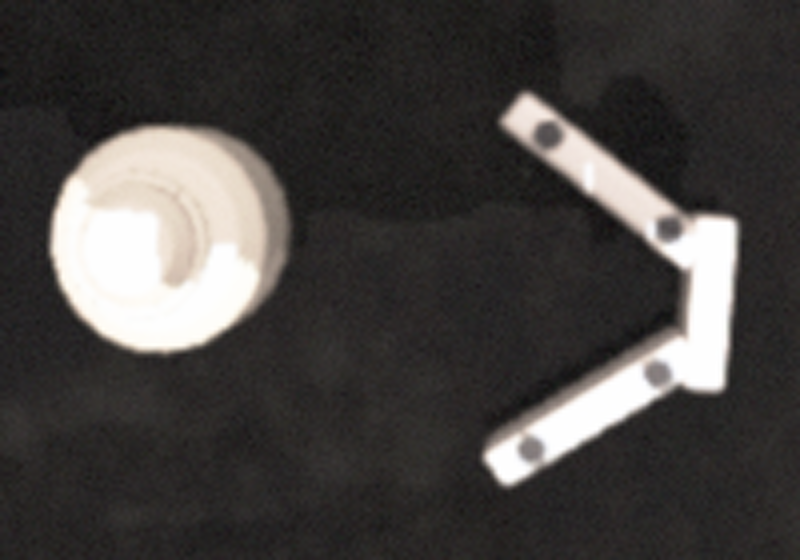

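View pics/b2.png

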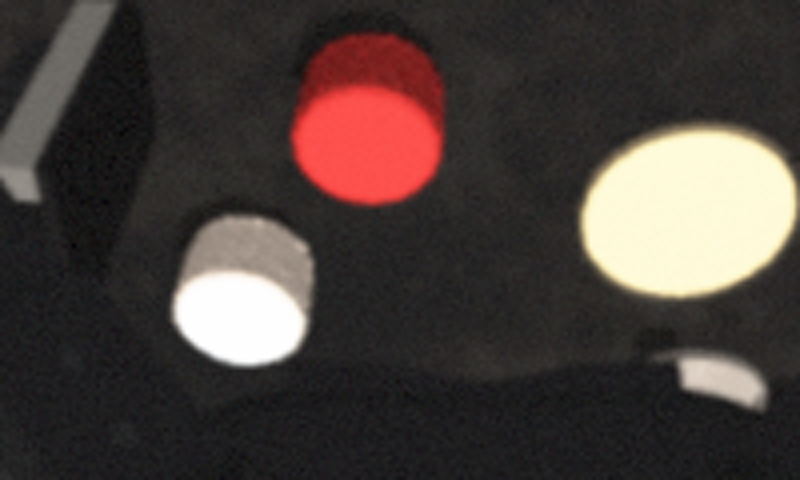

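Run:
```python
from h import *
from workcell import imaging
c=imaging.camera_info('wrist')
P=lambda p,z,o: plane('wrist',np.array(p)/4+o,c,z)
o1=[190,60]
E=P([[500,118],[527,92],[485,458],[508,487],[683,268],[683,352]],.022,o1)
print(E.round(4))
a,b=E[0],E[2]; print('gap',np.linalg.norm(a-b)); d=a-b; x=np.array([d[1],-d[0]])/np.linalg.norm(d)
print('yaw',np.degrees(np.arctan2(x[1],x[0])),'seat',(a+b)/2+.013*x)
for p,q in ((E[0],E[4]),(E[2],E[5])):
    print(np.degrees(np.arctan2(*(q-p)[::-1])))
print('jar',P([[157,238]],.038,o1), 'neck top ~',P([[140,243]],.06,o1))
print('cap',P([[240,318]],.036,[200,260]))
for n in ['scene','side']:
    im=cv2.imread(f'pics/a_{n}.png')
    ci=imaging.camera_info(n)
    for nm,X in dict(jar=[.526,.063,.06],jarb=[.526,.063,0],cap=[.533,-.245,.036],s1=[*E[0],.022],s2=[*E[2],.022]).items(): print(n,nm,proj(n,X,ci).round(1))
x0=230,170
s=cv2.imread('pics/a_scene.png')[150:250,230:430]; t=cv2.imread('pics/a_side.png')[170:290,280:430]
cv2.imwrite('pics/c1.png',cv2.resize(s,None,fx=4,fy=4,interpolation=2)); cv2.imwrite('pics/c2.png',cv2.resize(t,None,fx=4,fy=4,interpolation=2))
```

```text
[[ 0.6178  0.0939]
 [ 0.6253  0.1013]
 [ 0.6129 -0.0043]
 [ 0.6196 -0.0131]
 [ 0.6694  0.0517]
 [ 0.67    0.0274]]
gap 0.09835424834162339
yaw -2.841812382797379 seat [0.62830267 0.04418837]
-39.26175172429458
28.9738535132181
jar [[0.52316806 0.06381187]] neck top ~ [[0.52509368 0.06417616]]
cap [[ 0.53180364 -0.25379021]]
scene jar [[301.2 205. ]]
scene jarb [[301.7 226.8]]
scene cap [[365.6 172.2]]
scene s1 [[264.6 213.4]]
scene s2 [[291.2 199.6]]
side jar [[315.8 180.9]]
side jarb [[315.9 200.5]]
side cap [[376.4 258.6]]
side s1 [[342.4 180.9]]
side s2 [[357.2 199. ]]
```

View pics/c1.png

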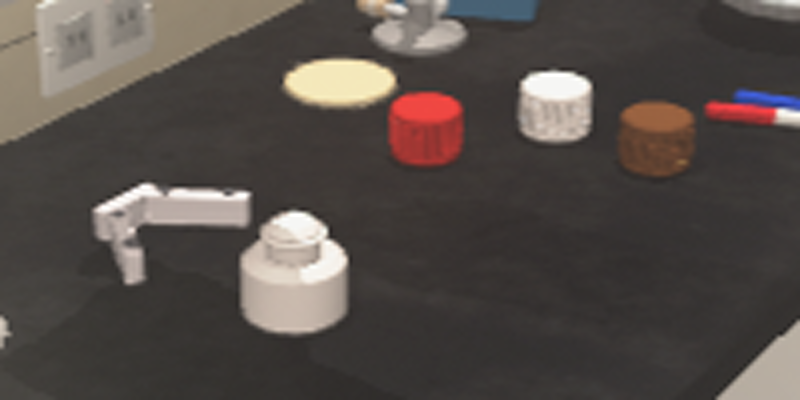

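View pics/c2.png

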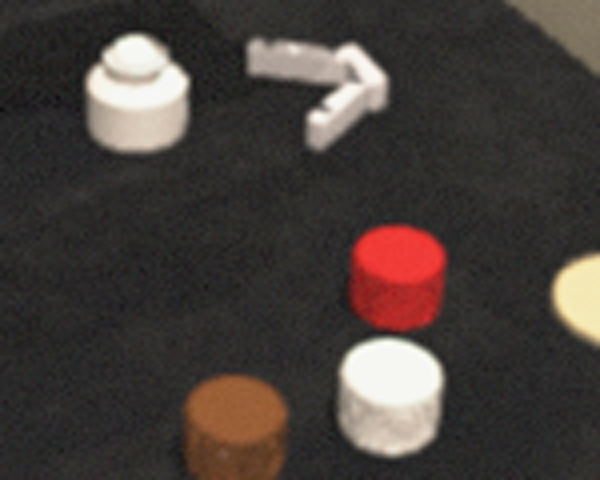

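Run:
```python
from h import *
from workcell import imaging
a=imaging.camera_info('scene');b=imaging.camera_info('side')
S=lambda p,z:plane('scene',np.array([p])/4+[230,150],a,z)[0].round(4)
T=lambda p,z:plane('side',np.array([p])/4+[280,170],b,z)[0].round(4)
print('cap',S([555,86],.036),T([391,371],.036))
print('necktop',S([295,230],.06),T([135,53],.06))
print('jar shoulder',S([294,265],.038),T([137,85],.038))
print('jar base(front edge)',S([294,330],0),T([137,150],0))
print('stop ends', S([134,250],.022),S([250,195],.022),T([250,45],.022),T([313,113],.022))
```

```text
cap [ 0.5282 -0.2548] [ 0.5291 -0.2578]
necktop [0.5128 0.0698] [0.5167 0.054 ]
jar shoulder [0.5119 0.0726] [0.5164 0.0506]
jar base(front edge) [0.5055 0.0821] [0.509  0.0339]
stop ends [0.6233 0.092 ] [ 0.6133 -0.0103] [0.6172 0.0919] [ 0.6168 -0.0022]
```

Run:
```python
from h import *
from workcell import imaging,sensors
s=sensors.observe(); R=Ro.from_euler('xyz',s['tool_rot']).as_matrix(); print(R.round(3))
a=imaging.camera_info('scene');b=imaging.camera_info('side')
S=lambda p,z:plane('scene',np.array([p])/4+[230,150],a,z)[0].round(4)
T=lambda p,z:plane('side',np.array([p])/4+[280,170],b,z)[0].round(4)
print('red',S([426,108],.036),T([398,257],.036))
print('brown',S([656,117],.036),T([236,407],.036))
```

```text
[[-0.001  1.    -0.   ]
 [-0.    -0.    -1.   ]
 [-1.    -0.001  0.   ]]
red [ 0.5816 -0.1682] [ 0.5807 -0.1741]
brown [ 0.4428 -0.2485] [ 0.4441 -0.251 ]
```

Request:
{"name": "arm_command", "arguments": {
  "commands": [
    {"dx": 0, "dy": -1.5, "dz": -0.6, "twist": 0.12},
    {"dx": 0, "dy": -3, "dz": -1.2, "twist": 0.24},
    {"dx": 0, "dy": -4.5, "dz": -1.9, "twist": 0.36},
    {"dx": 0, "dy": -6, "dz": -2.5, "twist": 0.48},
    {"dx": 0, "dy": -7.5, "dz": -3.2, "twist": 0.6},
    {"dx": 0, "dy": -9, "dz": -3.8, "twist": 0.72},
    {"dx": 0, "dy": -10.5, "dz": -4.5, "twist": 0.84},
    {"dx": 0, "dy": -12, "dz": -5.1, "twist": 0.96},
    {"dx": 0, "dy": -13.5, "dz": -5.7, "twist": 1.08},
    {"dx": 0, "dy": -15, "dz": -6.4, "twist": 1.2},
    {"dx": 0, "dy": -16.5, "dz": -7, "twist": 1.32},
    {"dx": 0, "dy": -17.8, "dz": -7.6, "twist": 1.44}
  ],
  "grip": 0.05,
  "squeeze": 40
}}

```text
clock: 1.15
position: [0.4457, 0.0762, 0.2389]
tool_rot: [-0.104, 1.57, -3.121]
force: [-0.1, 1.0, 0.1]
grip_width: 0.0406
```

Request:
{"name": "arm_command", "arguments": {
  "commands": [
    {"dx": 0, "twist": 0.1},
    {"dx": 0, "twist": 0.2},
    {"dx": 0, "twist": 0.3},
    {"dx": 0, "twist": 0.3},
    {"dx": 0, "twist": 0.3}
  ]
}}

```text
validation failed for argument at $.co...
```

```bash
cat > look.py <<'E'
import sys
from h import *
from workcell import imaging,sensors
s=sensors.observe(); R=Ro.from_euler('xyz',s['tool_rot']).as_matrix()
print(s['clock'],s['position'].round(4),'F',s['force'].round(1),'w',s['grip_width'].round(4),'q7',s['qpos'][6].round(2)); print(R.round(3))
tag=sys.argv[1]
for n in sys.argv[2:]:
    c=imaging.camera_info(n); im=imaging.grab_frame(n)
    cv2.imwrite(f'pics/{tag}_{n}.png',im[:,:,::-1]); np.save(f'pics/{tag}_{n}.npy',np.r_[c['origin'],c['attitude']])
E
python3 look.py d wrist
```

```text
Traceback (most recent call last):
  File "look.py", line 5, in <module>
    print(s['clock'],s['position'].round(4),'F',s['force'].round(1),'w',s['grip_width'].round(4),'q7',s['qpos'][6].round(2)); print(R.round(3))
                                                                        ^^^^^^^^^^^^^^^^^^^^^
AttributeError: 'float' object has no attribute 'round'
```

Request:
{"name": "arm_command", "arguments": {
  "commands": [
    {"dx": 0, "dy": 0, "dz": 0, "twist": 0.1},
    {"dx": 0, "dy": 0, "dz": 0, "twist": 0.2},
    {"dx": 0, "dy": 0, "dz": 0, "twist": 0.3},
    {"dx": 0, "dy": 0, "dz": 0, "twist": 0.3},
    {"dx": 0, "dy": 0, "dz": 0, "twist": 0.3}
  ]
}}

```text
clock: 1.57
position: [0.4456, 0.0763, 0.2389]
tool_rot: [0.259, 1.569, -3.055]
force: [-0.3, 0.3, -0.7]
grip_width: 0.0407
```

```bash
sed -i "s/s\['grip_width'\].round(4)/round(float(s['grip_width']),4)/" look.py
python3 look.py d wrist
```

```text
1.5667 [0.4456 0.0763 0.2389] F [-0.3  0.3 -0.7] w 0.0407 q7 -1.93
[[-0.001 -0.171 -0.985]
 [-0.    -0.985  0.171]
 [-1.     0.     0.001]]
```

View pics/d_wrist.png

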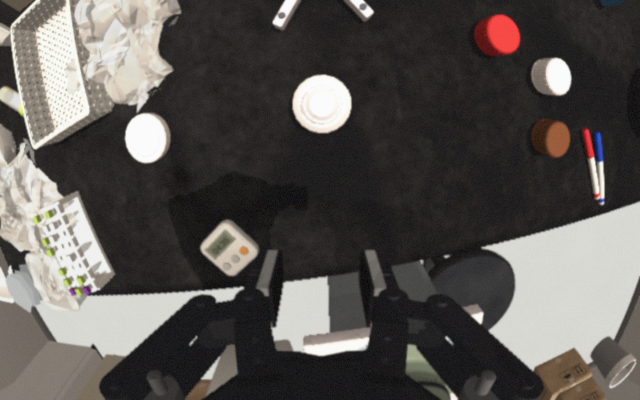

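Run:
```python
from h import *
from workcell import imaging
c=imaging.camera_info('wrist'); im=cv2.imread('pics/d_wrist.png')[:,:,::-1].copy()
for b in blobs(im,110):
    if 300<cv2.contourArea(b)<6000:
        (x,y),r=cv2.minEnclosingCircle(b); print((round(x),round(y),round(r)),plane('wrist',[[x,y]],c,.036)[0].round(4))
```

```text
(594, 381, 48) [-0.2779 -0.61  ]
(212, 370, 31) [0.1367 0.3245]
(420, 358, 18) [ 0.1125 -0.0317]
(322, 319, 53) [0.2385 0.112 ]
(229, 249, 29) [0.3694 0.2094]
(594, 166, 39) [ 0.396  -0.3327]
(557, 139, 17) [ 0.445  -0.2461]
(147, 138, 25) [0.5289 0.2771]
(322, 103, 30) [0.5219 0.0632]
(551, 76, 22) [ 0.5294 -0.2395]
(503, 33, 21) [ 0.5836 -0.1667]
(286, 12, 18) [0.6298 0.0834]
```

Request:
{"name": "arm_command", "arguments": {
  "commands": [
    {"dx": 2.5, "dy": 0, "dz": 0, "twist": 0},
    {"dx": 5, "dy": 0, "dz": 0, "twist": 0},
    {"dx": 7.5, "dy": 0, "dz": 0, "twist": 0},
    {"dx": 10, "dy": 0, "dz": 0, "twist": 0},
    {"dx": 12.5, "dy": 0, "dz": 0, "twist": 0},
    {"dx": 15, "dy": 0, "dz": 0, "twist": 0},
    {"dx": 17.5, "dy": 0, "dz": 0, "twist": 0},
    {"dx": 19.5, "dy": 0, "dz": 0, "twist": 0},
    {"dx": 21, "dy": 0, "dz": 0, "twist": 0},
    {"dx": 21.9, "dy": 0, "dz": 0, "twist": 0},
    {"dx": 21.9, "dy": 0, "dz": 0, "twist": 0}
  ]
}}

```text
clock: 2.53
position: [0.4447, 0.076, 0.0185]
tool_rot: [0.295, 1.567, -3.016]
force: [-1.0, 0.6, -0.8]
grip_width: 0.0407
```

Request:
{"name": "arm_command", "arguments": {
  "commands": [
    {"dx": 0, "dy": 0, "dz": -0.5, "twist": 0},
    {"dx": 0, "dy": 0, "dz": -1, "twist": 0},
    {"dx": 0, "dy": 0, "dz": -1.5, "twist": 0},
    {"dx": 0, "dy": 0, "dz": -2, "twist": 0},
    {"dx": 0, "dy": 0, "dz": -2.5, "twist": 0},
    {"dx": 0, "dy": 0, "dz": -3, "twist": 0}
  ]
}}

```text
clock: 3.03
position: [0.475, 0.0709, 0.0187]
tool_rot: [0.266, 1.568, -3.045]
force: [0.7, -0.4, 0.4]
grip_width: 0.0409
```

```bash
python3 look.py e wrist
```

```text
3.0333 [0.475  0.0709 0.0187] F [ 0.7 -0.4  0.4] w 0.0409 q7 -1.75
[[-0.003 -0.169 -0.986]
 [-0.    -0.986  0.169]
 [-1.     0.001  0.003]]
```

View pics/e_wrist.png

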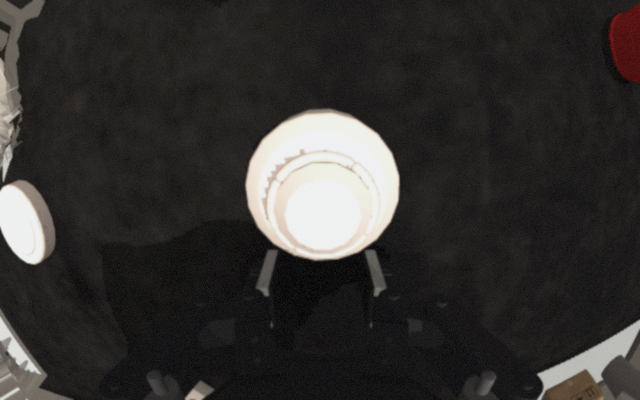

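Request:
{"name": "arm_command", "arguments": {
  "commands": [
    {"dx": 0, "dy": 0, "dz": -0.4, "twist": 0},
    {"dx": 0, "dy": 0, "dz": -0.8, "twist": 0},
    {"dx": 0, "dy": 0, "dz": -1.2, "twist": 0},
    {"dx": 0, "dy": 0, "dz": -1.7, "twist": 0},
    {"dx": 0, "dy": 0, "dz": -2.3, "twist": 0},
    {"dx": 0, "dy": 0, "dz": -3, "twist": 0},
    {"dx": 0, "dy": 0, "dz": -3.7, "twist": 0},
    {"dx": 0, "dy": 0, "dz": -4.4, "twist": 0},
    {"dx": 0, "dy": 0, "dz": -5.1, "twist": 0},
    {"dx": 0, "dy": 0, "dz": -5.8, "twist": 0},
    {"dx": 0, "dy": 0, "dz": -6.4, "twist": 0},
    {"dx": 0, "dy": 0, "dz": -7, "twist": 0}
  ]
}}

```text
clock: 4.08
position: [0.5454, 0.0588, 0.0185]
tool_rot: [0.296, 1.568, -3.016]
force: [-4.3, 0.5, 3.3]
grip_width: 0.0407
```

```bash
python3 look.py f wrist side
```

```text
4.0833 [0.5454 0.0588 0.0185] F [-4.3  0.5  3.3] w 0.0407 q7 -1.73
[[-0.002 -0.169 -0.986]
 [-0.    -0.986  0.169]
 [-1.     0.001  0.002]]
```

View pics/f_wrist.png

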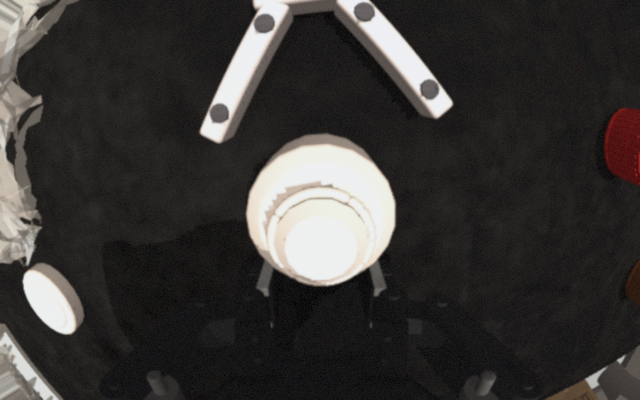

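View pics/f_side.png

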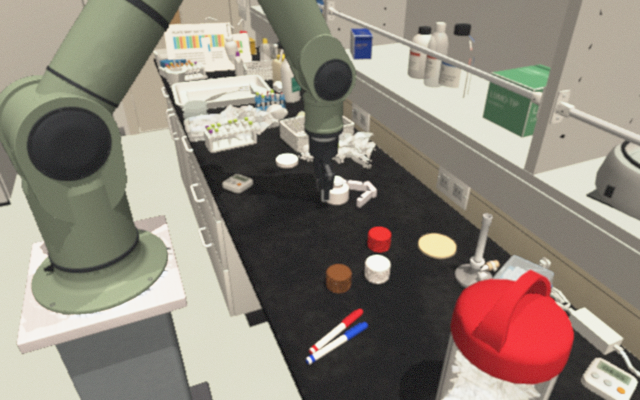

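Run:
```python
import cv2
from h import *
from workcell import imaging
c=imaging.camera_info('wrist'); 
E=plane('wrist',[[221,142],[436,118],[203,129],[452,103]],c,.022); print(E.round(4))
a,b=E[:2]; d=a-b; x=np.array([d[1],-d[0]])/np.linalg.norm(d); print(np.linalg.norm(d),np.degrees(np.arctan2(x[1],x[0])),(a+b)/2+.013*x)
im=cv2.imread('pics/f_wrist.png'); cv2.imwrite('pics/f2.png',cv2.resize(im[80:170,190:470],None,fx=2.8,fy=2.8,interpolation=2))
```

```text
[[ 0.6188  0.0913]
 [ 0.6136 -0.0034]
 [ 0.6264  0.0983]
 [ 0.6195 -0.0119]]
0.0947918386039182 -3.145475452164399 [0.62922135 0.04325324]
```

Request:
{"name": "arm_command", "arguments": {
  "commands": [
    {"dx": 0, "dy": 0, "dz": -0.4, "twist": 0},
    {"dx": 0, "dy": 0, "dz": -0.8, "twist": 0},
    {"dx": 0, "dy": 0, "dz": -1.2, "twist": 0},
    {"dx": 0, "dy": 0, "dz": -1.6, "twist": 0},
    {"dx": 0, "dy": 0, "dz": -2, "twist": 0},
    {"dx": 0, "dy": 0, "dz": -2.4, "twist": 0},
    {"dx": 0, "dy": 0, "dz": -2.8, "twist": 0},
    {"dx": 0, "dy": 0, "dz": -3.2, "twist": 0},
    {"dx": 0, "dy": 0, "dz": -3.5, "twist": 0},
    {"dx": 0, "dy": 0, "dz": -3.8, "twist": 0},
    {"dx": 0, "dy": 0, "dz": -4, "twist": 0},
    {"dx": 0, "dy": 0, "dz": -4.1, "twist": 0}
  ]
}}

```text
clock: 5.18
position: [0.5868, 0.0517, 0.0185]
tool_rot: [0.694, 1.57, -2.617]
force: [-2.8, 0.1, -0.8]
grip_width: 0.0405
```

Request:
{"name": "arm_command", "arguments": {
  "commands": [
    {"dx": 0, "dy": 0, "dz": -0.2, "twist": 0},
    {"dx": 0, "dy": 0, "dz": -0.4, "twist": 0},
    {"dx": 0, "dy": 0, "dz": -0.5, "twist": 0}
  ]
}}

```text
clock: 5.43
position: [0.5908, 0.0507, 0.0183]
tool_rot: [0.336, 1.568, -2.975]
force: [-12.8, 1.3, 8.1]
grip_width: 0.0407
```

```bash
python3 look.py g wrist
```

```text
5.4333 [0.5908 0.0507 0.0183] F [-12.8   1.3   8.1] w 0.0407 q7 -1.72
[[-0.003 -0.169 -0.986]
 [-0.001 -0.986  0.169]
 [-1.     0.001  0.003]]
```

View pics/g_wrist.png

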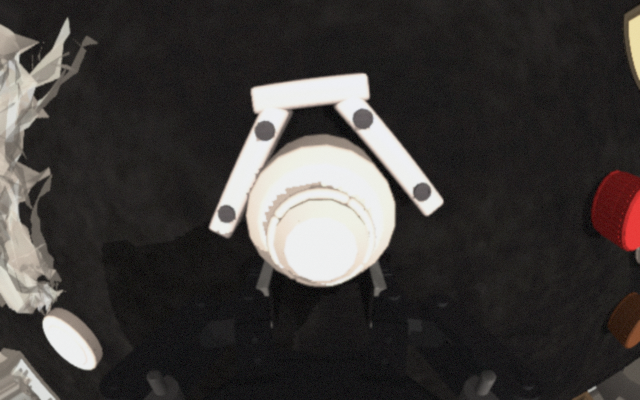

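Request:
{"name": "arm_command", "arguments": {
  "commands": [
    {"dx": 0, "dy": 0, "dz": -0.2, "twist": 0},
    {"dx": 0, "dy": 0, "dz": -0.4, "twist": 0},
    {"dx": 0, "dy": 0, "dz": -0.4, "twist": 0}
  ]
}}

```text
clock: 5.73
position: [0.5917, 0.0505, 0.018]
tool_rot: [0.175, 1.561, -3.136]
force: [-20.6, 2.8, 14.8]
grip_width: 0.0405
```

```bash
python3 look.py g2 wrist
```

```text
5.7333 [0.5917 0.0505 0.018 ] F [-20.6   2.8  14.8] w 0.0405 q7 -1.72
[[-0.01  -0.169 -0.986]
 [-0.    -0.986  0.169]
 [-1.     0.002  0.01 ]]
```

View pics/g2_wrist.png

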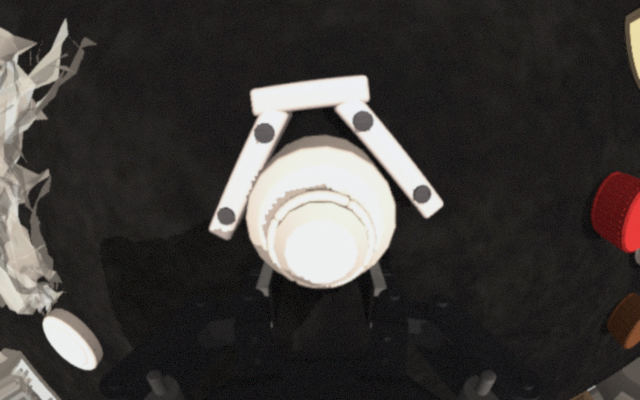

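Request:
{"name": "arm_command", "arguments": {
  "commands": [
    {"dx": 0, "dy": 0, "dz": 0.5, "twist": 0},
    {"dx": 0, "dy": 0, "dz": 1.5, "twist": 0},
    {"dx": 0, "dy": 0, "dz": 3, "twist": 0},
    {"dx": -1, "dy": 0, "dz": 4.5, "twist": 0},
    {"dx": -3.5, "dy": 0, "dz": 5, "twist": 0},
    {"dx": -6.5, "dy": 0, "dz": 5, "twist": 0},
    {"dx": -10, "dy": 0, "dz": 5, "twist": 0},
    {"dx": -13.5, "dy": 0, "dz": 5, "twist": 0},
    {"dx": -17, "dy": 0, "dz": 5, "twist": 0},
    {"dx": -20, "dy": 0, "dz": 5, "twist": 0},
    {"dx": -20, "dy": 0, "dz": 5, "twist": 0}
  ]
}}

```text
clock: 6.7
position: [0.547, 0.059, 0.2243]
tool_rot: [-0.752, 1.568, 2.22]
force: [1.0, 0.1, -0.2]
grip_width: 0.0408
```

```bash
python3 look.py i wrist side scene
```

```text
6.7 [0.547  0.059  0.2243] F [ 1.   0.1 -0.2] w 0.0408 q7 -1.81
[[-0.001 -0.169 -0.986]
 [ 0.002 -0.986  0.169]
 [-1.    -0.002  0.002]]
```

View pics/i_wrist.png

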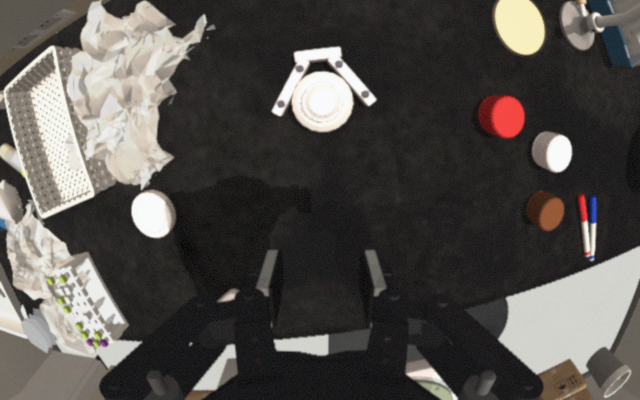

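View pics/i_scene.png

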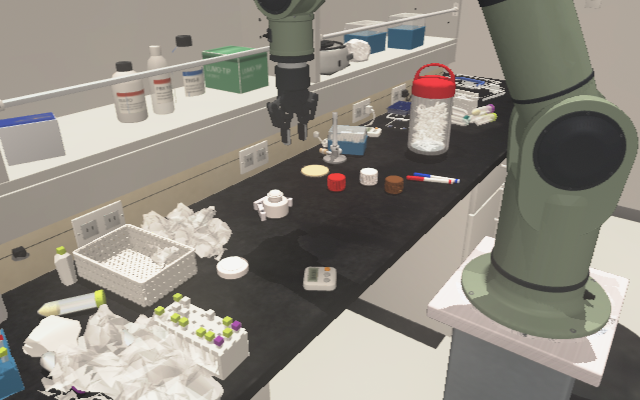

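Run:
```python
import cv2
im=cv2.imread('pics/i_wrist.png'); cv2.imwrite('pics/i2.png',cv2.resize(im[40:140,262:388],None,fx=6,fy=6,interpolation=2))
```

```text
(no output)
```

View pics/i2.png

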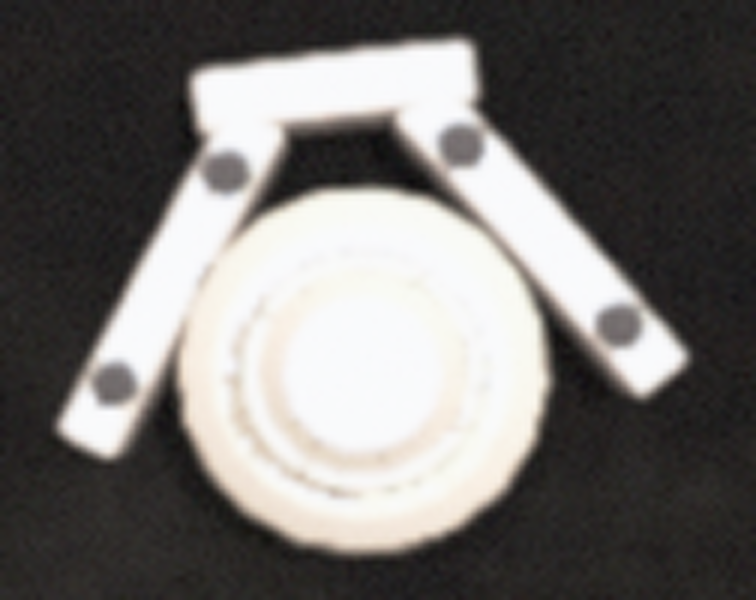

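Run:
```python
from h import *
from workcell import imaging
c=imaging.camera_info('wrist'); P=lambda p,z:plane('wrist',np.array(p)/6+[262,40],c,z)
# scale is exactly 6
print('jar body',P([[364.5,369.5]],.037),'neck',P([[364,368]],.06))
E=P([[113,460],[641,398],[56,430],[690,356]],.022)
a,b=E[:2]; d=a-b; x=np.array([d[1],-d[0]])/np.linalg.norm(d); print(E.round(4),np.linalg.norm(d),np.degrees(np.arctan2(x[1],x[0])),'seat',(a+b)/2+.013*x)
im=cv2.imread('pics/i_wrist.png')[:,:,::-1].copy()
for b in blobs(im,110):
    x,y,w,h=cv2.boundingRect(b)
    if 300<cv2.contourArea(b)<3000: print((x,y,w,h),plane('wrist',[[x+w/2,y+h/2]],c,.036)[0].round(4))
cv2.imwrite('pics/i3.png',cv2.resize(cv2.imread('pics/i_wrist.png')[110:190,510:590],None,fx=6,fy=6,interpolation=2))
```

```text
jar body [[0.62093729 0.04459823]] neck [[0.62176502 0.04467838]]
[[ 0.6127  0.091 ]
 [ 0.6081 -0.0028]
 [ 0.62    0.1   ]
 [ 0.6143 -0.0126]] 0.09388884239651848 -2.8526642055284723 seat [0.62337516 0.04348066]
(597, 364, 39, 36) [-0.2673 -0.7797]
(406, 360, 52, 40) [ 0.163  -0.0677]
(193, 344, 43, 47) [0.2627 0.2837]
(274, 334, 55, 22) [0.3058 0.129 ]
(540, 198, 24, 32) [ 0.4441 -0.2444]
(579, 195, 18, 66) [ 0.4031 -0.3332]
(131, 190, 43, 48) [0.5352 0.2709]
(533, 132, 39, 41) [ 0.5311 -0.2366]
(489, 96, 36, 43) [ 0.5805 -0.1626]
(561, 0, 79, 50) [ 0.7036 -0.3561]
(494, 0, 51, 55) [ 0.686  -0.1955]
```

View pics/i3.png

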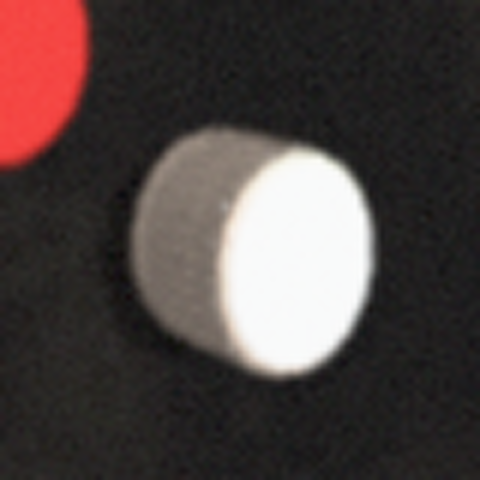

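Run:
```python
from h import *
from workcell import imaging
c=imaging.camera_info('wrist'); P=lambda p,z:plane('wrist',np.array(p)/6+[262,40],c,z)
H=P([[225,172],[114,384],[461,145],[619,325]],.022)
def line(p,q):
    d=(q-p)/np.linalg.norm(q-p); n=np.array([-d[1],d[0]]); return n,n@p
for J in (P([[364.5,369.5]],.037)[0],P([[364,368]],.06)[0]):
    print([ (lambda n,k:n@J-k)(*line(H[i],H[i+1])) for i in(0,2)])
A=[];K=[]
for i in (0,2):
    n,k=line(H[i],H[i+1]); s=np.sign(n@P([[364,368]],.05)[0]-k); A.append(n);K.append(k+s*.038)
    print(np.degrees(np.arctan2(*(H[i+1]-H[i])[::-1])))
print(np.linalg.solve(A,K))
print('cap', plane('wrist',np.array([[297,262]])/6+[510,110],c,.036))
```

```text
[np.float64(0.037657975398075416), np.float64(-0.038920107472051824)]
[np.float64(0.03708774940864956), np.float64(-0.03855181381775624)]
142.2402896410687
-148.18153526786384
[0.62140339 0.04380459]
cap [[ 0.52822521 -0.25005322]]
```

Request:
{"name": "arm_command", "arguments": {
  "commands": [
    {"dx": 0, "dy": 2, "dz": -0.2, "twist": -0.03},
    {"dx": 0, "dy": 4.8, "dz": -0.5, "twist": -0.06},
    {"dx": 0, "dy": 7.8, "dz": -0.9, "twist": -0.09},
    {"dx": 0, "dy": 10.8, "dz": -1.2, "twist": -0.12},
    {"dx": 0, "dy": 13.8, "dz": -1.6, "twist": -0.15},
    {"dx": 1, "dy": 16.8, "dz": -1.9, "twist": -0.18},
    {"dx": 2, "dy": 19.8, "dz": -2.3, "twist": -0.21},
    {"dx": 3, "dy": 22.8, "dz": -2.6, "twist": -0.24},
    {"dx": 4, "dy": 25.8, "dz": -3, "twist": -0.27},
    {"dx": 5, "dy": 28.5, "dz": -3.3, "twist": -0.3},
    {"dx": 6, "dy": 30.5, "dz": -3.5, "twist": -0.33},
    {"dx": 6, "dy": 31.2, "dz": -3.6, "twist": -0.35}
  ],
  "grip": -0.65
}}

```text
clock: 7.85
position: [0.5245, -0.2577, 0.1554]
tool_rot: [-0.196, 1.557, 3.124]
force: [0.2, 0.5, -0.9]
grip_width: 0.071
```

```bash
python3 look.py k wrist
python3 - <<'E'
from h import *
from workcell import imaging
c=imaging.camera_info('wrist')
im=cv2.imread('pics/k_wrist.png')[:,:,::-1].copy()
hsv=cv2.cvtColor(im,cv2.COLOR_RGB2HSV)
for b in blobs(im,200):
    x,y,w,h=cv2.boundingRect(b)
    if 600<cv2.contourArea(b)<20000: print((x,y,w,h),plane('wrist',[[x+w/2,y+h/2]],c,.036)[0].round(4))
E
```

```text
7.85 [ 0.5245 -0.2577  0.1554] F [ 0.2  0.5 -0.9] w 0.071 q7 -0.9
[[-0.013  0.178 -0.984]
 [ 0.    -0.984 -0.178]
 [-1.    -0.003  0.013]]
(422, 362, 52, 38) [ 0.2841 -0.4825]
(32, 340, 80, 60) [0.1021 0.1432]
(582, 271, 58, 67) [ 0.425  -0.7608]
(0, 258, 101, 72) [0.3024 0.1114]
(0, 218, 26, 42) [0.3795 0.1767]
(547, 211, 82, 93) [ 0.5034 -0.6168]
(294, 158, 58, 56) [ 0.5326 -0.257 ]
(204, 81, 57, 58) [ 0.5848 -0.1712]
(621, 59, 19, 49) [ 0.7319 -0.596 ]
(33, 7, 68, 81) [0.6368 0.0276]
(537, 0, 103, 97) [ 0.7367 -0.5044]
(279, 0, 91, 36) [ 0.6716 -0.2331]
```

View pics/k_wrist.png

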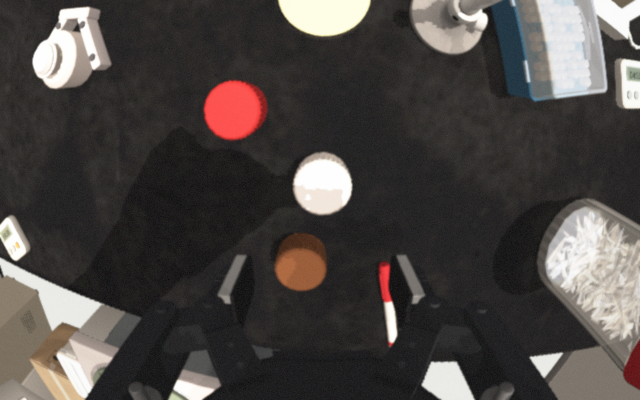

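Run:
```python
from h import *
from workcell import imaging,sensors
c=imaging.camera_info('wrist')
im=cv2.imread('pics/k_wrist.png')[:,:,::-1].copy()
for b in blobs(im,130):
    x,y,w,h=cv2.boundingRect(b)
    if 290<x+w/2<350 and 150<y+h/2<210: print((x,y,w,h),cv2.minEnclosingCircle(b),plane('wrist',[[x+w/2,y+h/2]],c,.036)[0].round(4), cv2.fitEllipse(b))
print(sensors.observe()['position'])
cv2.imwrite('pics/k2.png',cv2.resize(cv2.imread('pics/k_wrist.png')[140:230,280:370],None,fx=6,fy=6,interpolation=2))
```

```text
(293, 152, 59, 63) ((322.0086364746094, 183.1703338623047), 31.233978271484375) [ 0.5347 -0.2562] ((322.2841491699219, 183.76083374023438), (57.80553436279297, 61.50960159301758), 179.70938110351562)
[ 0.52486086 -0.25782614  0.15627575]
```

View pics/k2.png

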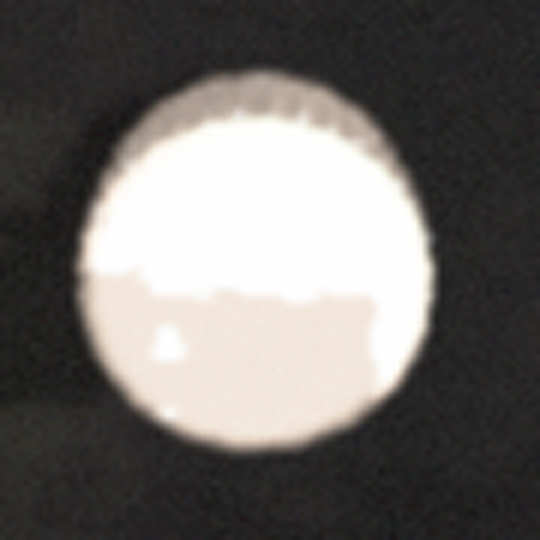

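Request:
{"name": "arm_command", "arguments": {
  "commands": [
    {"dx": 1.2, "dy": 0, "dz": -0.3, "twist": 0},
    {"dx": 2.6, "dy": 0, "dz": -0.5, "twist": 0},
    {"dx": 4.2, "dy": 0, "dz": -0.5, "twist": 0},
    {"dx": 6, "dy": 0, "dz": -0.5, "twist": 0},
    {"dx": 8, "dy": 0, "dz": -0.5, "twist": 0},
    {"dx": 9.8, "dy": 0, "dz": -0.5, "twist": 0},
    {"dx": 11.4, "dy": 0, "dz": -0.5, "twist": 0},
    {"dx": 12.6, "dy": 0, "dz": -0.5, "twist": 0},
    {"dx": 13.4, "dy": 0, "dz": -0.5, "twist": 0},
    {"dx": 13.9, "dy": 0, "dz": -0.5, "twist": 0},
    {"dx": 14, "dy": 0, "dz": -0.5, "twist": 0},
    {"dx": 14, "dy": 0, "dz": -0.5, "twist": 0}
  ],
  "squeeze": 20
}}

```text
clock: 8.9
position: [0.5281, -0.2569, 0.0163]
tool_rot: [-0.173, 1.558, -3.135]
force: [-0.1, 0.7, -0.5]
grip_width: 0.0704
```

```bash
python3 look.py l wrist
```

```text
8.9 [ 0.5281 -0.2569  0.0163] F [-0.1  0.7 -0.5] w 0.0704 q7 -0.87
[[-0.013  0.178 -0.984]
 [-0.    -0.984 -0.178]
 [-1.    -0.002  0.012]]
```

View pics/l_wrist.png

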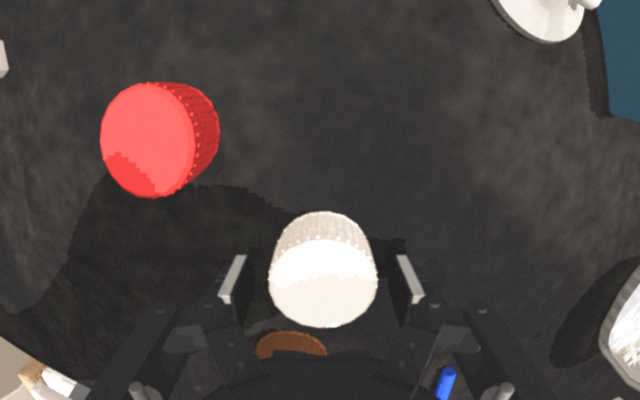

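Request:
{"name": "arm_command", "arguments": {
  "commands": [
    {"dx": 0, "dy": 0, "dz": 0, "twist": 0},
    {"dx": 0, "dy": 0, "dz": 0, "twist": 0},
    {"dx": 0, "dy": 0, "dz": 0, "twist": 0},
    {"dx": 0, "dy": 0, "dz": 0, "twist": 0},
    {"dx": 0, "dy": 0, "dz": 0, "twist": 0},
    {"dx": 0, "dy": 0, "dz": 0, "twist": 0}
  ],
  "grip": 0.6,
  "squeeze": 20
}}

```text
clock: 9.45
position: [0.5288, -0.2572, 0.0176]
tool_rot: [-0.113, 1.56, -3.076]
force: [-0.5, 1.7, 6.7]
grip_width: 0.0496
```

Request:
{"name": "arm_command", "arguments": {
  "commands": [
    {"dx": 0, "dy": 0, "dz": 0, "twist": 0},
    {"dx": 0, "dy": 0, "dz": 0, "twist": 0},
    {"dx": 0, "dy": 0, "dz": 0, "twist": 0}
  ],
  "grip": -0.65
}}

```text
clock: 9.7
position: [0.5289, -0.2573, 0.0179]
tool_rot: [-0.097, 1.56, -3.059]
force: [-0.3, 0.5, -0.4]
grip_width: 0.0704
```

```bash
python3 look.py m wrist
```

```text
9.7 [ 0.5289 -0.2573  0.0179] F [-0.3  0.5 -0.4] w 0.0704 q7 -0.87
[[-0.01   0.178 -0.984]
 [-0.001 -0.984 -0.178]
 [-1.    -0.001  0.01 ]]
```

Request:
{"name": "arm_command", "arguments": {
  "commands": [
    {"dx": 0, "dy": 0, "dz": 0, "twist": -0.12},
    {"dx": 0, "dy": 0, "dz": 0, "twist": -0.24},
    {"dx": 0, "dy": 0, "dz": 0, "twist": -0.36},
    {"dx": 0, "dy": 0, "dz": 0, "twist": -0.48},
    {"dx": 0, "dy": 0, "dz": 0, "twist": -0.6},
    {"dx": 0, "dy": 0, "dz": 0, "twist": -0.72},
    {"dx": 0, "dy": 0, "dz": 0, "twist": -0.84},
    {"dx": 0, "dy": 0, "dz": 0, "twist": -0.96},
    {"dx": 0, "dy": 0, "dz": 0, "twist": -1.08},
    {"dx": 0, "dy": 0, "dz": 0, "twist": -1.2},
    {"dx": 0, "dy": 0, "dz": 0, "twist": -1.32},
    {"dx": 0, "dy": 0, "dz": 0, "twist": -1.4}
  ]
}}

```text
clock: 10.75
position: [0.5288, -0.2574, 0.0178]
tool_rot: [-1.504, 1.56, -3.06]
force: [0.1, -0.3, 0.9]
grip_width: 0.0706
```

Request:
{"name": "arm_command", "arguments": {
  "commands": [
    {"dx": 0, "dy": 0, "dz": 0, "twist": -0.07},
    {"dx": 0, "dy": 0, "dz": 0, "twist": -0.07}
  ]
}}

```text
clock: 10.92
position: [0.5286, -0.2576, 0.0177]
tool_rot: [-1.594, 1.56, -3.076]
force: [0.8, 0.1, 0.6]
grip_width: 0.0704
```

```bash
python3 look.py n wrist
```

```text
10.9167 [ 0.5286 -0.2576  0.0177] F [0.8 0.1 0.6] w 0.0704 q7 0.19
[[-0.011  0.996  0.088]
 [-0.001  0.088 -0.996]
 [-1.    -0.011 -0.   ]]
```

View pics/n_wrist.png

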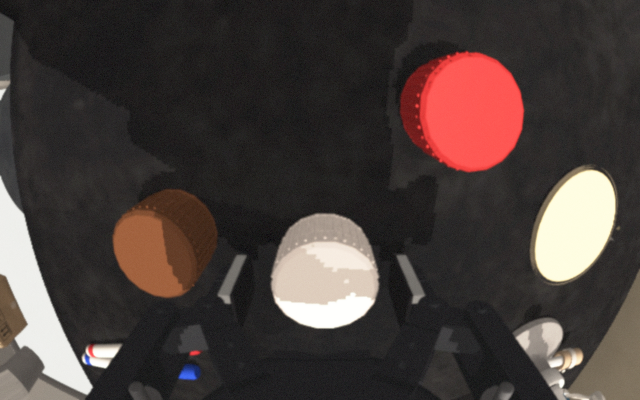

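Request:
{"name": "arm_command", "arguments": {
  "commands": [
    {"dx": 0, "dy": 0, "dz": 0, "twist": 0},
    {"dx": 0, "dy": 0, "dz": 0, "twist": 0},
    {"dx": 0, "dy": 0, "dz": 0, "twist": 0},
    {"dx": 0, "dy": 0, "dz": 0, "twist": 0},
    {"dx": 0, "dy": 0, "dz": 0, "twist": 0},
    {"dx": 0, "dy": 0, "dz": 0, "twist": 0}
  ],
  "grip": 0.6
}}

```text
clock: 11.47
position: [0.5286, -0.2576, 0.0179]
tool_rot: [-1.572, 1.56, -3.061]
force: [-2.5, -0.0, 6.3]
grip_width: 0.0495
```

Request:
{"name": "arm_command", "arguments": {
  "commands": [
    {"dx": 0, "dy": 0, "dz": 0, "twist": 0},
    {"dx": 0, "dy": 0, "dz": 0, "twist": 0},
    {"dx": 0, "dy": 0, "dz": 0, "twist": 0},
    {"dx": -1, "dy": 0, "dz": 0, "twist": 0},
    {"dx": -3, "dy": 0, "dz": 0, "twist": 0},
    {"dx": -5.5, "dy": 0, "dz": 0, "twist": 0},
    {"dx": -8, "dy": 0, "dz": 0, "twist": 0},
    {"dx": -10.5, "dy": 0, "dz": 0, "twist": 0},
    {"dx": -12.5, "dy": 0, "dz": 0, "twist": 0},
    {"dx": -13.5, "dy": 0, "dz": 0, "twist": 0},
    {"dx": -14, "dy": 0, "dz": 0, "twist": 0},
    {"dx": -14, "dy": 0, "dz": 0, "twist": 0}
  ],
  "grip": -0.65
}}

```text
clock: 12.47
position: [0.5303, -0.2577, 0.1587]
tool_rot: [-1.509, 1.561, -2.998]
force: [0.2, -1.0, -0.9]
grip_width: 0.0702
```

```bash
python3 look.py o wrist
python3 - <<'E'
import cv2
cv2.imwrite('pics/o2.png',cv2.resize(cv2.imread('pics/o_wrist.png')[140:240,270:370],None,fx=6,fy=6,interpolation=2))
E
```

```text
12.4667 [ 0.5303 -0.2577  0.1587] F [ 0.2 -1.  -0.9] w 0.0702 q7 0.25
[[-0.01   0.997  0.082]
 [-0.001  0.082 -0.997]
 [-1.    -0.01   0.001]]
```

View pics/o2.png

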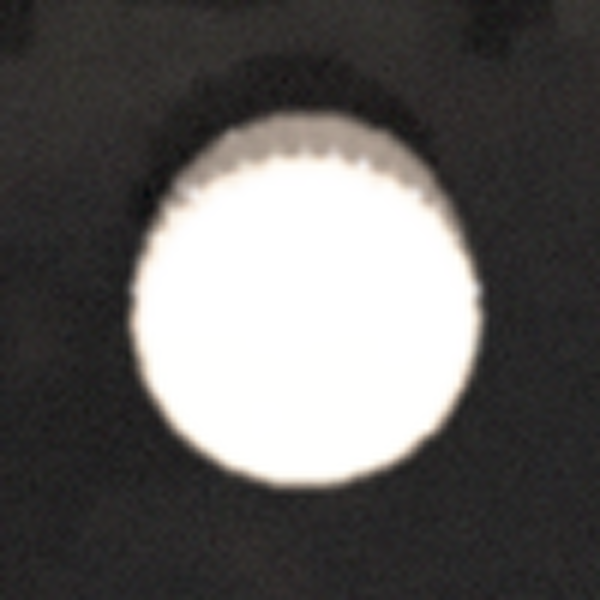

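Run:
```python
from h import *
from workcell import imaging
c=imaging.camera_info('wrist')
print(plane('wrist',[[321,193.3]],c,.036), plane('wrist',[[321,192.3]],c,.036), proj('wrist',[[.5287,-.2573,.036]],c))
```

```text
[[ 0.52803838 -0.25434087]] [[ 0.52796476 -0.25343331]] [[321.48259474 196.584673  ]]
```

```bash
cat >> h.py <<'E'
def cam(tag,n):
    from workcell import imaging
    c=dict(imaging.camera_info(n)); v=np.load(f'pics/{tag}_{n}.npy'); c['origin']=v[:3]; c['attitude']=v[3:]; return c
E
python3 - <<'E'
from h import *
c=cam('o','wrist'); print('cap o',plane('wrist',[[321,193.3]],c,.036))
c=cam('k','wrist'); print('cap k',plane('wrist',[[323,186.9]],c,.036))
c=cam('i','wrist'); P=lambda p,z:plane('wrist',np.array(p)/6+[262,40],c,z)
print('cap i',plane('wrist',np.array([[297,262]])/6+[510,110],c,.036))
print('jar i',P([[364.5,369.5]],.037),P([[364,368]],.06))
c=cam('g2','wrist'); print('jar g2',plane('wrist',[[321,213]],c,.037))
E
```

```text
cap o [[ 0.52859209 -0.25490068]]
cap k [[ 0.53159518 -0.2569712 ]]
cap i [[ 0.53037006 -0.25450137]]
jar i [[0.62473223 0.04482712]] [[0.62538885 0.04486871]]
jar g2 [[0.63054133 0.04442516]]
```

Request:
{"name": "arm_command", "arguments": {
  "commands": [
    {"dx": 2, "dy": 0, "dz": 0, "twist": 0},
    {"dx": 4.5, "dy": 0, "dz": 0, "twist": 0},
    {"dx": 7, "dy": 0, "dz": 0, "twist": 0},
    {"dx": 9.5, "dy": 0, "dz": 0, "twist": 0},
    {"dx": 11.5, "dy": 0, "dz": 0, "twist": 0},
    {"dx": 13, "dy": 0, "dz": 0, "twist": 0},
    {"dx": 13.8, "dy": 0, "dz": 0, "twist": 0},
    {"dx": 14.1, "dy": 0, "dz": 0, "twist": 0},
    {"dx": 14.1, "dy": 0, "dz": 0, "twist": 0},
    {"dx": 14.1, "dy": 0, "dz": 0, "twist": 0}
  ]
}}

```text
clock: 13.35
position: [0.5286, -0.2577, 0.017]
tool_rot: [-1.56, 1.56, -3.049]
force: [-1.1, 0.1, -0.1]
grip_width: 0.0706
```

Request:
{"name": "arm_command", "arguments": {
  "commands": [
    {"dx": 0, "dy": 0, "dz": 0, "twist": 0},
    {"dx": 0, "dy": 0, "dz": 0, "twist": 0},
    {"dx": 0, "dy": 0, "dz": 0, "twist": 0},
    {"dx": 0, "dy": 0, "dz": 0, "twist": 0},
    {"dx": 0, "dy": 0, "dz": 0, "twist": 0},
    {"dx": 0, "dy": 0, "dz": 0, "twist": 0}
  ],
  "grip": 0.6,
  "squeeze": 70
}}

```text
clock: 13.85
position: [0.5291, -0.2579, 0.0184]
tool_rot: [-1.46, 1.562, -2.949]
force: [-3.5, 1.7, 13.5]
grip_width: 0.0479
```

```bash
python3 look.py p
```

```text
13.85 [ 0.5291 -0.2579  0.0184] F [-3.5  1.7 13.5] w 0.0479 q7 0.18
[[-0.009  0.997  0.082]
 [-0.002  0.082 -0.997]
 [-1.    -0.009  0.001]]
```

Request:
{"name": "arm_command", "arguments": {
  "commands": [
    {"dx": -1, "dy": 0, "dz": 0, "twist": 0},
    {"dx": -3, "dy": 0, "dz": 0, "twist": 0},
    {"dx": -6, "dy": 0.3, "dz": -1, "twist": 0},
    {"dx": -9, "dy": 1.2, "dz": -3, "twist": 0},
    {"dx": -11.5, "dy": 2.4, "dz": -6, "twist": 0},
    {"dx": -13, "dy": 3.8, "dz": -9.2, "twist": 0},
    {"dx": -14, "dy": 5.2, "dz": -12.5, "twist": 0},
    {"dx": -14, "dy": 6.6, "dz": -15.8, "twist": 0},
    {"dx": -14, "dy": 8, "dz": -19.1, "twist": 0},
    {"dx": -14, "dy": 9.4, "dz": -22.4, "twist": 0},
    {"dx": -14, "dy": 10.6, "dz": -25.5, "twist": 0},
    {"dx": -14, "dy": 11.6, "dz": -27.8, "twist": 0}
  ]
}}

```text
clock: 14.85
position: [0.6237, 0.0323, 0.1584]
tool_rot: [-1.57, 1.563, -3.057]
force: [-0.0, -0.6, -0.4]
grip_width: 0.048
```

Request:
{"name": "arm_command", "arguments": {
  "commands": [
    {"dx": 0, "dy": 0.4, "dz": -0.8, "twist": 0},
    {"dx": 0, "dy": 0.6, "dz": -1.4, "twist": 0},
    {"dx": 0, "dy": 0.6, "dz": -1.5, "twist": 0},
    {"dx": 0, "dy": 0.6, "dz": -1.5, "twist": 0}
  ]
}}

```text
clock: 15.18
position: [0.6281, 0.0466, 0.1587]
tool_rot: [-1.473, 1.563, -2.96]
force: [-0.1, -0.4, -1.6]
grip_width: 0.0475
```

```bash
python3 look.py q wrist side scene
```

```text
15.1833 [0.6281 0.0466 0.1587] F [-0.1 -0.4 -1.6] w 0.0475 q7 -0.26
[[-0.008  0.997  0.083]
 [-0.001  0.083 -0.997]
 [-1.    -0.008  0.001]]
```

View pics/q_wrist.png

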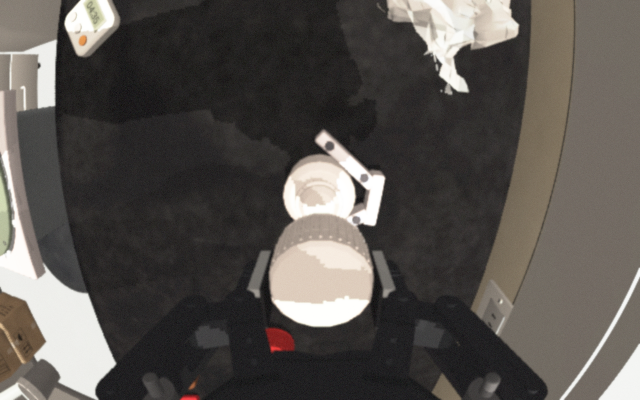

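Run:
```python
import cv2
cv2.imwrite('pics/q2.png',cv2.resize(cv2.imread('pics/q_wrist.png')[140:240,260:400],None,fx=5.5,fy=5.5,interpolation=2))
```

```text
(no output)
```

View pics/q2.png

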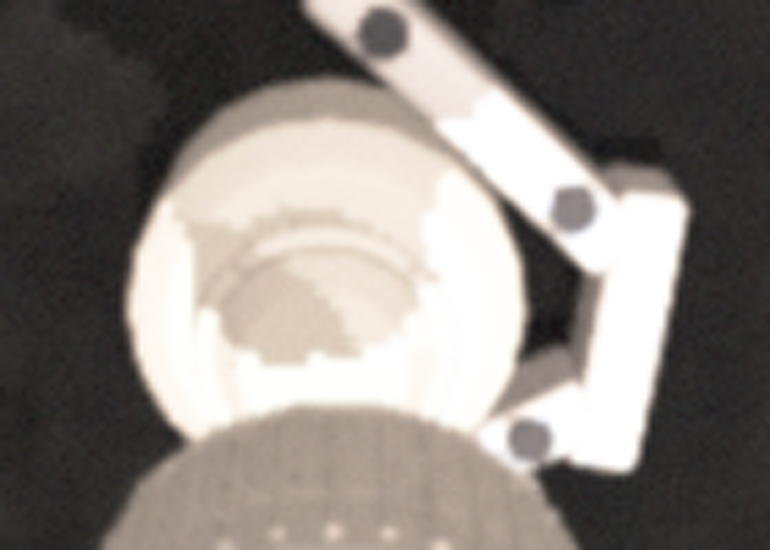

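View pics/q_side.png

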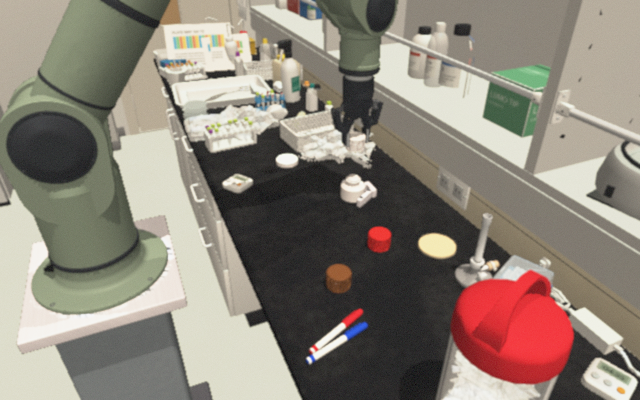

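Run:
```python
from h import *
c=cam('q','wrist'); p=plane('wrist',[[319.3,196.1]],c,.037)[0]; print(p, 'corrected',p-[0,.0024])
print('body radius',(plane('wrist',[[525/5.5+260,196.4]],c,.037)-plane('wrist',[[127/5.5+260,196.4]],c,.037))/2)
# neck mouth edge
print('neck', plane('wrist',np.array([[317,290],[127,310],[525,310]])/5.5+[260,140],c,.06))
c=cam('o','wrist'); print('capr',(plane('wrist',[[482/6+270,193.3]],c,.036)-plane('wrist',[[130/6+270,193.3]],c,.036))/2)
```

```text
[0.62536984 0.04698313] corrected [0.62536984 0.04458313]
body radius [[0.03153445 0.00266024]]
neck [[0.62349626 0.057315  ]
 [0.59628442 0.0519988 ]
 [0.65367954 0.05684056]]
capr [[0.02554074 0.00214068]]
```

Request:
{"name": "arm_command", "arguments": {
  "commands": [
    {"dx": 1, "dy": -0.1, "dz": 0.1, "twist": 0},
    {"dx": 2.5, "dy": -0.2, "dz": 0.24, "twist": 0},
    {"dx": 4, "dy": -0.2, "dz": 0.24, "twist": 0},
    {"dx": 5.5, "dy": -0.2, "dz": 0.24, "twist": 0},
    {"dx": 6.6, "dy": -0.2, "dz": 0.24, "twist": 0},
    {"dx": 7.2, "dy": -0.2, "dz": 0.24, "twist": 0},
    {"dx": 7.3, "dy": -0.2, "dz": 0.24, "twist": 0},
    {"dx": 7.3, "dy": -0.2, "dz": 0.24, "twist": 0}
  ]
}}

```text
clock: 16.0
position: [0.6258, 0.0432, 0.0854]
tool_rot: [-1.482, 1.563, -2.971]
force: [1.1, 0.7, -0.7]
grip_width: 0.0473
```

```bash
python3 look.py r wrist side scene
python3 - <<'E'
import cv2,numpy as np
a=cv2.imread('pics/r_side.png')[150:220,310:400];b=cv2.imread('pics/r_scene.png')[170:240,235:325]
cv2.imwrite('pics/r2.png',np.hstack([cv2.resize(t,None,fx=4.4,fy=4.4,interpolation=2) for t in(a,b)]))
from workcell import sensors; print(sensors.observe()['position'])
E
```

```text
16.0 [0.6258 0.0432 0.0854] F [ 1.1  0.7 -0.7] w 0.0473 q7 -0.29
[[-0.008  0.997  0.082]
 [-0.001  0.082 -0.997]
 [-1.    -0.008  0.001]]
[0.62628204 0.04338094 0.08624372]
```

View pics/r2.png

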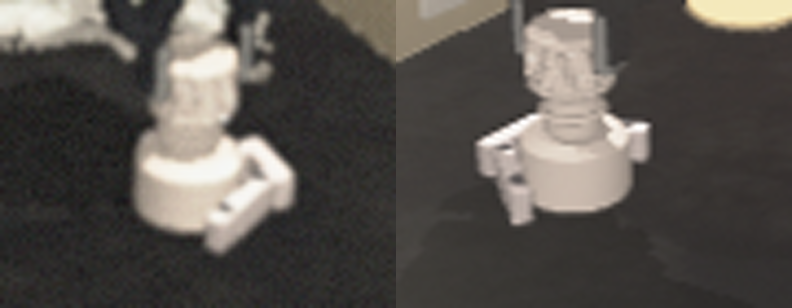

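View pics/r_wrist.png

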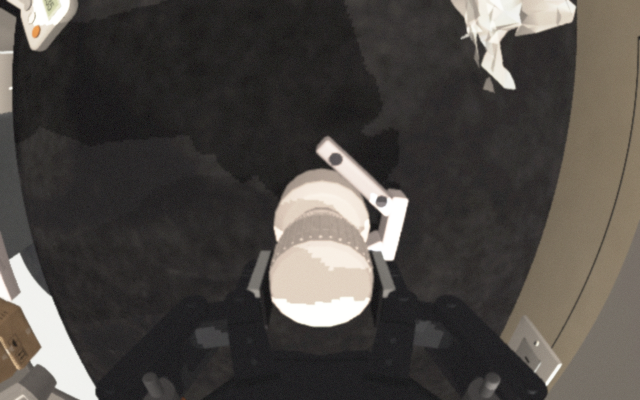

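Run:
```python
import cv2,numpy as np
from h import *
a=cv2.imread('pics/r_side.png')[145:210,330:380];b=cv2.imread('pics/r_scene.png')[165:225,255:305]
cv2.imwrite('pics/r3.png',np.hstack([cv2.resize(t,(400,500),interpolation=2) for t in(a[:62],b)]))
for n in('side','scene'):
    c=cam('r',n)
    for nm,X in dict(captop=[.6260,.0439,.103],caprim=[.6258,.0439,.0675],neck=[.6256,.0445,.055],shoulder=[.6256,.0445,.038],base=[.6256,.0445,0],).items(): print(n,nm,proj(n,X,c)[0].round(2))
    print('per mm x', proj(n,[.6266,.0445,.055],c)-proj(n,[.6256,.0445,.055],c),'y',proj(n,[.6256,.0455,.055],c)-proj(n,[.6256,.0445,.055],c))
```

```text
side captop [354.49 161.95]
side caprim [353.9  174.05]
side neck [353.55 178.12]
side shoulder [353.31 183.7 ]
side base [352.79 195.89]
per mm x [[ 0.34130905 -0.07634007]] y [[-0.17273802 -0.1749043 ]]
scene captop [273.93 176.12]
scene caprim [274.61 189.03]
scene neck [274.73 193.6 ]
scene shoulder [275.03 199.62]
scene base [275.67 212.81]
per mm x [[-0.29952139 -0.09979517]] y [[-0.25922451  0.13924224]]
```

View pics/r3.png

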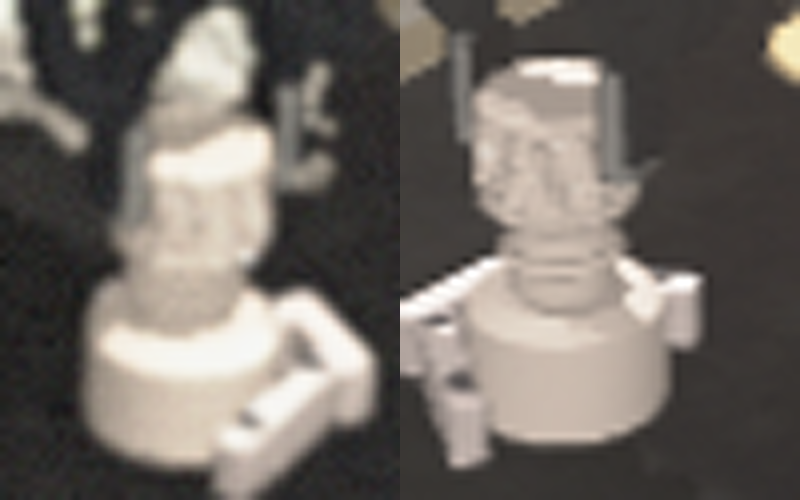

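Request:
{"name": "arm_command", "arguments": {
  "commands": [
    {"dx": 0.1, "dy": -0.05, "dz": -0.05, "twist": 0},
    {"dx": 0.3, "dy": -0.05, "dz": -0.05, "twist": 0},
    {"dx": 0.5, "dy": -0.05, "dz": -0.05, "twist": 0},
    {"dx": 0.7, "dy": -0.05, "dz": -0.05, "twist": 0},
    {"dx": 0.9, "dy": -0.05, "dz": -0.05, "twist": 0},
    {"dx": 1, "dy": -0.05, "dz": -0.05, "twist": 0},
    {"dx": 1, "dy": -0.05, "dz": -0.05, "twist": 0}
  ]
}}

```text
clock: 16.73
position: [0.6255, 0.0438, 0.0759]
tool_rot: [-1.475, 1.564, -2.964]
force: [0.1, -0.3, -0.6]
grip_width: 0.0479
```

```bash
python3 look.py s
```

```text
16.7333 [0.6255 0.0438 0.0759] F [ 0.1 -0.3 -0.6] w 0.0479 q7 -0.3
[[-0.007  0.997  0.082]
 [-0.001  0.082 -0.997]
 [-1.    -0.007  0.001]]
```

Request:
{"name": "arm_command", "arguments": {
  "commands": [
    {"dx": 0.2, "dy": 0, "dz": 0, "twist": 0},
    {"dx": 0.4, "dy": 0, "dz": 0, "twist": 0},
    {"dx": 0.6, "dy": 0, "dz": 0, "twist": 0},
    {"dx": 0.7, "dy": 0, "dz": 0, "twist": 0}
  ]
}}

```text
clock: 17.07
position: [0.6257, 0.0438, 0.0693]
tool_rot: [-1.448, 1.564, -2.936]
force: [-3.0, 0.4, 10.7]
grip_width: 0.0477
```

```bash
python3 look.py t
```

```text
17.0667 [0.6257 0.0438 0.0693] F [-3.   0.4 10.7] w 0.0477 q7 -0.3
[[-0.006  0.997  0.082]
 [-0.001  0.082 -0.997]
 [-1.    -0.007  0.001]]
```

Request:
{"name": "arm_command", "arguments": {
  "commands": [
    {"dx": 0.2, "dy": 0, "dz": 0, "twist": 0},
    {"dx": 0.4, "dy": 0, "dz": 0, "twist": 0},
    {"dx": 0.6, "dy": 0, "dz": 0, "twist": 0},
    {"dx": 0.7, "dy": 0, "dz": 0, "twist": 0},
    {"dx": 0.8, "dy": 0, "dz": 0, "twist": 0}
  ]
}}

```text
clock: 17.48
position: [0.6256, 0.0438, 0.061]
tool_rot: [-1.458, 1.564, -2.947]
force: [-0.0, 0.3, -0.8]
grip_width: 0.0477
```

```bash
python3 look.py u
```

```text
17.4833 [0.6256 0.0438 0.061 ] F [-0.   0.3 -0.8] w 0.0477 q7 -0.3
[[-0.007  0.997  0.082]
 [-0.001  0.082 -0.997]
 [-1.    -0.007  0.001]]
```

Request:
{"name": "arm_command", "arguments": {
  "commands": [
    {"dx": 0.1, "dy": 0, "dz": 0, "twist": 0},
    {"dx": 0.2, "dy": 0, "dz": 0, "twist": 0},
    {"dx": 0.3, "dy": 0, "dz": 0, "twist": 0},
    {"dx": 0.4, "dy": 0, "dz": 0, "twist": 0},
    {"dx": 0.5, "dy": 0, "dz": 0, "twist": 0},
    {"dx": 0.5, "dy": 0, "dz": 0, "twist": 0}
  ]
}}

```text
clock: 17.98
position: [0.6257, 0.0439, 0.0583]
tool_rot: [-1.358, 1.564, -2.847]
force: [-14.3, -2.0, 40.9]
grip_width: 0.0476
```

```bash
python3 look.py v side scene wrist; python3 look.py v2
python3 - <<'E'
import cv2,numpy as np
a=cv2.imread('pics/v_side.png')[145:207,330:380];b=cv2.imread('pics/v_scene.png')[165:225,255:305]
cv2.imwrite('pics/v3.png',np.hstack([cv2.resize(t,(400,500),interpolation=2) for t in(a,b)]))
E
```

```text
17.9833 [0.6257 0.0439 0.0583] F [-14.3  -2.   40.9] w 0.0476 q7 -0.31
[[-0.006  0.997  0.082]
 [-0.002  0.082 -0.997]
 [-1.    -0.006  0.001]]
18.1333 [0.6257 0.0439 0.0583] F [-13.7  -2.7  40.1] w 0.0475 q7 -0.31
[[-0.006  0.997  0.082]
 [-0.002  0.082 -0.997]
 [-1.    -0.006  0.001]]
```

View pics/v3.png

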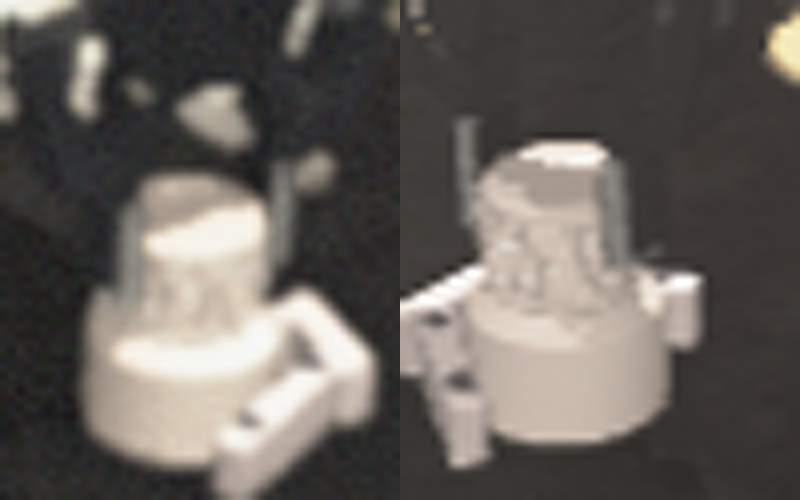

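View pics/v_wrist.png

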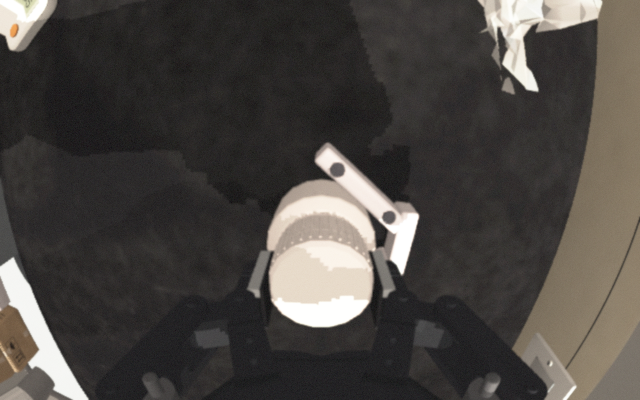

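Request:
{"name": "arm_command", "arguments": {
  "commands": [
    {"dx": 0.13, "dy": 0.03, "dz": 0, "twist": 0},
    {"dx": 0.13, "dy": 0.03, "dz": 0, "twist": 0},
    {"dx": 0.13, "dy": 0.03, "dz": 0, "twist": 0}
  ]
}}

```text
clock: 18.38
position: [0.6257, 0.0438, 0.0584]
tool_rot: [-1.306, 1.564, -2.794]
force: [-11.6, -1.4, 27.3]
grip_width: 0.0474
```

```bash
python3 look.py w wrist side scene; python3 look.py w2
```

```text
18.3833 [0.6257 0.0438 0.0584] F [-11.6  -1.4  27.3] w 0.0474 q7 -0.31
[[-0.006  0.997  0.082]
 [-0.002  0.082 -0.997]
 [-1.    -0.006  0.002]]
18.5333 [0.6257 0.0439 0.0584] F [-12.6  -1.9  27.4] w 0.0476 q7 -0.31
[[-0.006  0.997  0.082]
 [-0.002  0.082 -0.997]
 [-1.    -0.006  0.002]]
```

View pics/w_side.png

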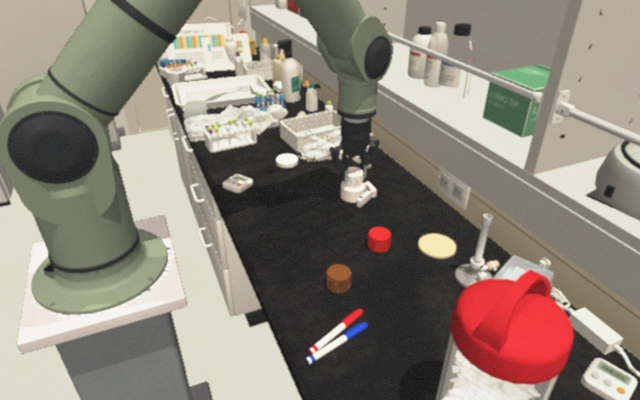

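View pics/w_scene.png

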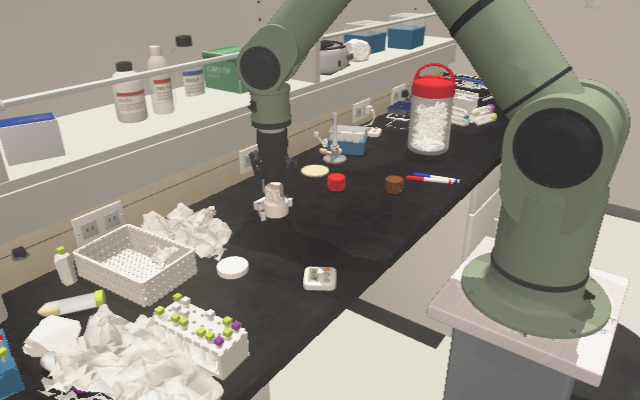

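The jar sits in the stop with the cap on it, at side (355,187) and scene (273,203). The lid, timer, dish and the red and brown look-alikes are at their original pixels. The force is steady, so I'm handing in.

```bash
python3 -c "
from workcell import order,sensors
print(order.job_done()); s=sensors.observe(); print(s['clock'],s['position'],s['force'],s['grip_width'])"
```

```text
the job is handed in; nothing more can be done
None
the job is handed in; nothing more can be done
```

I slid the jar into the V-stop, pressed the snap cap onto its neck until it clicked, and handed the job in at about 18.5 s with the cap still held and pressed down.

- **Jar:** I pushed it along the worktop with half-closed fingers until the force rose to about 21 N and it stopped. Measured against the stop's bolt holes, its centre was within about 1 mm of the seat.
- **Cap:** I squeezed it twice at right angles to centre it in the gripper, then gripped and carried it over. Going down, the force rose to about 11 N with the rim about 11 mm above the shoulder, then dropped to zero at the click. It then stopped hard with the rim at the shoulder, to within about 0.1 mm by the tool height.
- **Last state:** The cap was pressed down at a steady 27 N, with about 12 N towards the stop. The lid, dish, timer and the red and brown look-alikes looked unmoved in both fixed cameras.

Some readings disagreed or ran high:
- The jar's x position differed by about 2 to 5 mm between estimates. I used the wrist-camera view taken from the same relative pose as the centred cap, which read 0.6254 m.
- The wrist camera read objects about 2.5 mm towards its own side, and I corrected for that.
- The downward press reached 41 N at the wrist for about half a second before I eased it. That load went through the gripped cap; I saw no sign of the arm or gripper body touching anything.

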